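# Put the wad punches back in their storage stand

## Robot

A 6-joint arm with a two-finger parallel gripper is mounted at the origin on the work surface. World frame = base frame: x ahead of the robot, y to its left, z up, the work surface at z = 0. Lengths are in m, angles in degrees, forces in N, time in s.
With the tool pointing down it reaches from about 0.225 to 0.725 m from the base axis. Payload 3.1 kg.
Tool frame: the origin (TCP) lies midway between the tips of the shut fingers; the grasp point (between the pads) lies 19 mm behind it; z points along the fingers, y is the line along which they close (so a half turn about z gives the same grasp; the last joint's range is limited). The gripper opens to 85 mm and grips with 20 to 120 N. Pads are 22 mm wide; open, the fingers measure 114 mm over their backs; the gripper's body (76 mm by 85 mm) begins 54 mm behind the grasp point. The pads swing forward as they close: fully open they stand 13 mm farther back than shut.
Start: joints at [58.281, 2.75, 5.684, 92.934, 0, 82.678], TCP at [0.217, 0.478, 0.204] pointing down, gripper open.
Joint ranges: [-166.93, 166.93], [-56.73, 111.36], [-69.38, 81.34], [-121.58, 131.49], [-85.45, 84.26], [-180, 180]. Speed limits (degrees/s): [159.86, 159.86, 180, 180, 180, 180].

## Interface

Orientations are given as [roll, pitch, yaw] about the fixed x, y, z axes, in that order (R = Rz(yaw) Ry(pitch) Rx(roll)).
In Python, from cell import arm gives the robot as it stands.
- The arm moves only by the tool move_arm, never from a script. Its argument "steps" is a list of rows, each an object with "travel": the shift along the tool's x, y, z as a fraction of full scale, a list of three; "delta_rot": the turn, a rotation vector about the tool's x, y, z as a fraction of full scale, a list of three. A call has 1 to 8 rows; each row shifts and turns the commanded pose from where the row before left it, along the tool's axes as they then stand; what a row does not reach is not made up. Full scale, the value 1, is 4 cm for a shift and 0.08 rad for a turn. A row lasts 1/10 s, in which the tool goes at most 50 mm and 8.59 degrees, less where a joint would pass 70% of its speed; a pose out of reach is approached as far as the arm can. A call with a number of a shift or a turn outside -1 to 1 is refused whole. A call with a gripper value outside its range is refused whole. "gripper" is the opening, from 0 (shut) to 1 (fully open), set as the call begins (left out, the last holds). The fingers move at their own pace and stop on an object; "newtons" is the grip in N (left out, the last holds). Time passes only in rows, so rows that do not move let the fingers close. It gives the time, the measured TCP pose, the force, the opening and the grip force at its end, in the units of the state.
- arm.get_state(): the state, without advancing time (a new reading comes with each control period).
- arm.get_image(name): name is "scene" or "side" or "wrist"; returns a dict with "pixels" (420x560x3 uint8, blue, green, red), "vertical_fov" (degrees; the focal length in pixels is half the picture's height over the tangent of half this angle, whatever the lens; pixels are square), "cx", "cy" (the principal point, pixels), "dist_coeffs" ([k1, k2, p1, p2, k3] as OpenCV has them; the pictures are not rectified), "pose" (4x4, takes a point from camera to world coordinates); the wrist camera has in their place "mount" (4x4, takes a point from camera to tool coordinates, whose origin is the TCP and whose axes are the flange's). Camera axes: x right, y down, z forward; pixel columns grow to the right and rows downward; lengths in m; the calibration is good to about 2 mm. A picture is of the moment at which its call begins: read the wrist's pose just before it. There is no depth.
- arm.sign_off(): hands the job in; it is judged then, once.
The state is a dict: "clock": time; "joints": joint angles; "joint_velocities": joint speeds; "joint_efforts": joint torques, N m; "ee_pos": TCP position; "eef_rot": TCP orientation; "ft_force": force on the tool from outside, world axes, zero at the start; "torque": the same for the moment, N m; "opening": finger opening in m; "finger_force": force on a finger pad.
Only numpy, scipy, OpenCV 4.12 (cv2) and the standard library are available. Lean on these libraries where they do the work, as an engineer would, in place of code of your own. Each camera call takes 0.05 s, during which the arm holds its last target. There are 200 camera calls.

## Task

The punching is done: move the four steel wad punches from the bench caddy into the storage stand, each into the block whose bore is made for it - the thinnest cutter into the narrowest bore and so on up to the thickest into the widest. Lower every punch cutter down to the bottom of its bore so that it stands upright by itself, never drop one, and leave the dye bottle and the thread spool beside the racks standing where they are.

Things in the scene. Friction and masses are not known exactly. Their poses are not given: they have to be found in the camera images.
- punch_small: The smallest of four steel wad punches, loose, upright, cutter down, in a bay (any of four) of the plywood caddy, foot 8 mm above the table. Cutter 20 mm in diameter up to 40 mm, cone to 56 mm, then a round shank 14 mm in diameter to the struck end at 110 mm; about 120 g. Origin: centre of the foot; z up the shank. Caddy walls: 26 mm above the table.
- punch_medium: The second smallest of four steel wad punches, loose, upright, cutter down, in a bay (any of four) of the plywood caddy, foot 8 mm above the table. Cutter 30 mm in diameter up to 40 mm, cone to 56 mm, then a round shank 16 mm in diameter to the struck end at 122 mm; about 200 g. Origin: centre of the foot; z up the shank. The four bays: 70 by 64 mm, pitch 76 mm, a row running left-right.
- punch_large: The second largest of four steel wad punches, loose, upright, cutter down, in a bay (any of four) of the plywood caddy, foot 8 mm above the table. Cutter 40 mm in diameter up to 40 mm, cone to 56 mm, then a round shank 18 mm in diameter to the struck end at 134 mm; about 300 g. Origin: centre of the foot; z up the shank. The caddy is on the robot's side of the bench.
- punch_largest: The largest of four steel wad punches, loose, upright, cutter down, in a bay (any of four) of the plywood caddy, foot 8 mm above the table. Cutter 50 mm in diameter up to 40 mm, cone to 56 mm, then a round shank 20 mm in diameter to the struck end at 146 mm; about 440 g. Origin: centre of the foot; z up the shank. All four are alike but for size.
- block_small: The light wood block with the smallest of the stand's four bores: 74 mm square, 40 mm high, fixed. Bore 30 mm wide, 30 mm deep, central, flat bottom, 3 mm chamfer. Origin: centre of its underside, 10 mm above the table; in its frame the bore's bottom is at z = 10 mm, its mouth at 40 mm; z up, y along the row. The four blocks stand in a row, pitch 76 mm, order by lot.
- block_medium: The light wood block with the second smallest of the stand's four bores: 74 mm square, 40 mm high, fixed. Bore 40 mm wide, 30 mm deep, central, flat bottom, 3 mm chamfer. Origin: centre of its underside, 10 mm above the table; in its frame the bore's bottom is at z = 10 mm, its mouth at 40 mm; z up, y along the row. The row runs left-right, beyond the caddy.
- block_large: The light wood block with the second largest of the stand's four bores: 74 mm square, 40 mm high, fixed. Bore 50 mm wide, 30 mm deep, central, flat bottom, 3 mm chamfer. Origin: centre of its underside, 10 mm above the table; in its frame the bore's bottom is at z = 10 mm, its mouth at 40 mm; z up, y along the row. The base's end cheeks are lower than the blocks.
- block_largest: The light wood block with the largest of the stand's four bores: 74 mm square, 40 mm high, fixed. Bore 60 mm wide, 30 mm deep, central, flat bottom, 3 mm chamfer. Origin: centre of its underside, 10 mm above the table; in its frame the bore's bottom is at z = 10 mm, its mouth at 40 mm; z up, y along the row. It stands on a dark wooden base.
- dye_bottle: Bystander: white dye bottle with a black cap, 54 mm in diameter, 135 mm high, standing loose beside the left (+y) end of the caddy, about 110 mm from the nearest bay's centre. Origin: centre of its underside.
- thread_spool: Bystander: cream spool of thread, 84 mm in diameter, 70 mm high, standing loose beside the right (-y) end of the storage stand, about 130 mm from the nearest block's centre. Origin: centre of its underside.

How it is judged (in metres and radians):
At the end, for the whole second after the job is handed in: Each of the four punches stands in its own block: foot within 9 mm of the bore's axis and within 4 mm of the bore's bottom, within 0.1 rad of upright, released and at rest (horizontal distance between punch_small and block_small below 0.009 m and z of punch_small in the frame of block_small below 0.014 m and angle between each of punch_small, punch_medium, punch_large, punch_largest's own z axis and vertical below 0.1 rad and linear speed of each of punch_small, punch_medium, punch_large, punch_largest below 0.02 m/s and angular speed of each of punch_small, punch_medium, punch_large, punch_largest below 0.2 rad/s and horizontal distance between punch_medium and block_medium below 0.009 m and z of punch_medium in the frame of block_medium below 0.014 m and horizontal distance between punch_large and block_large below 0.009 m and z of punch_large in the frame of block_large below 0.014 m and horizontal distance between punch_largest and block_largest below 0.009 m and z of punch_largest in the frame of block_largest below 0.014 m); the robot touches nothing.
It fails at once if a punch is dropped (falls freely from more than about 30 mm) ((linear speed of punch_small above 0.77 m/s and contact force between punch_small and the arm below 0.3 N and contact force between punch_small and the fingers below 0.3 N) or (linear speed of punch_medium above 0.77 m/s and contact force between punch_medium and the arm below 0.3 N and contact force between punch_medium and the fingers below 0.3 N) or (linear speed of punch_large above 0.77 m/s and contact force between punch_large and the arm below 0.3 N and contact force between punch_large and the fingers below 0.3 N) or (linear speed of punch_largest above 0.77 m/s and contact force between punch_largest and the arm below 0.3 N and contact force between punch_largest and the fingers below 0.3 N)).
It fails at once if the dye bottle is pushed more than 25 mm or tipped over (distance of dye_bottle from where it was at the start of the episode above 0.025 m or angle between dye_bottle's own z axis and vertical above 0.5 rad).
It fails at once if the thread spool is pushed more than 25 mm or tipped over (distance of thread_spool from where it was at the start of the episode above 0.025 m or angle between thread_spool's own z axis and vertical above 0.5 rad).
It also fails if it takes over 99 s, if anything falls off the work surface, if the arm or the gripper's body presses on something with over 40 N, if the wrist force passes 120 N, or if a joint passes its speed limit or range.

## Working session

There is one attempt and no reset: what is moved stays moved. The work goes in short steps, Python scripts to look and compute and a tool call to move; the robot and the scene stay as the last step left them, time stands still between calls to the robot, and variables do not carry over. Pictures are saved under pics/ and viewed, at most 14 in all, crops included, and the job is handed in when it is done.

Besides the shell and the picture viewer there is one more tool, called after "Call:" in YAML: its name, and indented under it one key for each argument. move_arm: Moves the arm, as the interface text tells. Shift numbers are shares of 4 cm and turn numbers shares of 0.08 rad, none past 1 either way. Its arguments: {"type":"object","properties":{"steps":{"type":"array","items":{"type":"object","properties":{"travel":{"type":"array","items":{"type":"number","minimum":-1,"maximum":1}},"delta_rot":{"type":"array","items":{"type":"number","minimum":-1,"maximum":1}}}}},"gripper":{"type":"number"},"newtons":{"type":"number"}},"required":["steps"]}

```bash
mkdir -p pics
cat > h.py <<'E'
from cell import arm
import numpy as np, cv2
from scipy.spatial.transform import Rotation as R
def K(im):
    h=im["pixels"].shape[0]; f=h/2/np.tan(np.radians(im["vertical_fov"])/2)
    return np.array([[f,0,im["cx"]],[0,f,im["cy"]],[0,0,1]])
def toolT(s):
    T=np.eye(4); T[:3,:3]=R.from_euler('xyz',s["eef_rot"],degrees=True).as_matrix(); T[:3,3]=s["ee_pos"]; return T
def pose(im,s): return np.array(im["pose"]) if "pose" in im else toolT(s)@np.array(im["mount"])
def onplane(im,P,uv,z):
    p=cv2.undistortPoints(np.array(uv,float).reshape(-1,1,2),K(im),np.array(im["dist_coeffs"],float)).reshape(-1,2)
    d=np.c_[p,np.ones(len(p))]@P[:3,:3].T; o=P[:3,3]
    return o+d*((z-o[2])/d[:,2])[:,None]
def proj(im,P,X):
    Q=np.linalg.inv(P); return cv2.projectPoints(np.array(X,float).reshape(-1,1,3),cv2.Rodrigues(Q[:3,:3])[0],Q[:3,3],K(im),np.array(im["dist_coeffs"],float))[0].reshape(-1,2)
def snap(n,tag):
    s=arm.get_state(); im=arm.get_image(n); cv2.imwrite(f"pics/{tag}.png",im["pixels"]); 
    import pickle; pickle.dump((im,s),open(f"{tag}.pkl","wb")); return im,s
E
python3 - <<'E'
from h import *
print(arm.get_state())
for n in("scene","side"):
    im,s=snap(n,n+"0"); print(n,np.round(im["pose"],3).tolist(),im["vertical_fov"],im["dist_coeffs"])
im,s=snap("wrist","wrist0");print(np.round(im["mount"],3).tolist())
a=[cv2.imread(f"pics/{n}0.png") for n in("scene","side")]
E
```

```text
{'clock': 0.0, 'joints': array([ 5.82805693e+01,  2.79442292e+00,  5.59097368e+00,  9.29332869e+01,
       -3.98561229e-04,  8.26806377e+01]), 'joint_velocities': array([-0.00555913,  0.05056367,  0.06535898, -0.07860177,  0.02497981,
       -0.09912266]), 'joint_efforts': array([-4.82433097e-04, -3.38782847e+01,  3.20013964e+01,  2.03420618e-02,
       -2.40865147e-04, -1.24181071e-05]), 'ee_pos': array([0.21650992, 0.47753347, 0.20299775]), 'eef_rot': array([-1.79864327e+02, -1.70248224e-02,  1.55599912e+02]), 'ft_force': array([ 0.11818752, -0.25618463,  0.82851438]), 'torque': array([ 0.03895847,  0.04822303, -0.02315229]), 'finger_force': 0.0, 'opening': 0.08555326666461455}
scene [[0.371, 0.604, -0.705, 1.301], [0.929, -0.242, 0.281, -0.31], [-0.0, -0.759, -0.651, 0.721], [0.0, 0.0, 0.0, 1.0]] 50.68829840641524 [-0.00620457  0.          0.          0.          0.        ]
side [[0.929, -0.246, 0.278, 0.25], [-0.37, -0.574, 0.731, -0.826], [-0.02, -0.781, -0.624, 0.723], [0.0, 0.0, 0.0, 1.0]] 44.11201837593212 [-0.14251142  0.          0.          0.          0.        ]
[[-0.001, -0.954, -0.299, 0.076], [1.0, -0.001, -0.002, -0.0], [0.001, -0.299, 0.954, -0.169], [0.0, 0.0, 0.0, 1.0]]
```

View pics/scene0.png

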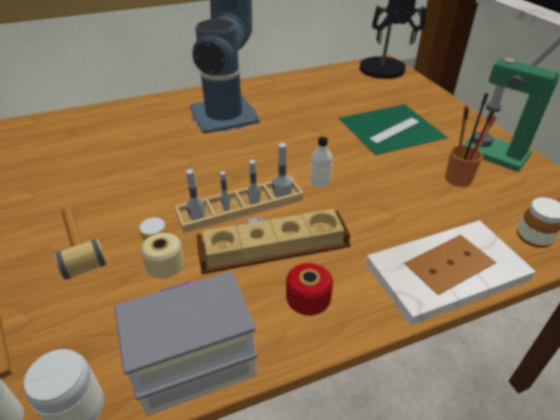

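View pics/side0.png

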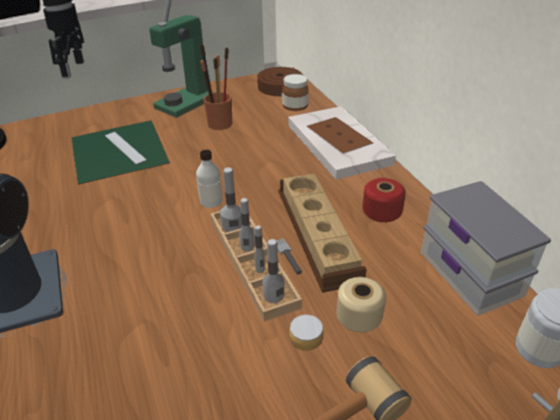

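The two pictures show the caddy with four punches (scene, u 180–300, v 140–220), the stand with four blocks (u 200–350, v 210–265), the bottle at (321,165) and the spool at (162,255). I'll enlarge that region.

Run:
```python
from h import *
a=cv2.imread("pics/scene0.png")[130:270,165:355]; cv2.imwrite("pics/c1.png",cv2.resize(a,(760,560),interpolation=cv2.INTER_CUBIC))
a=cv2.imread("pics/side0.png")[140:320,200:380]; cv2.imwrite("pics/c2.png",cv2.resize(a,(594,594),interpolation=cv2.INTER_CUBIC))
```

```text
(no output)
```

View pics/c1.png

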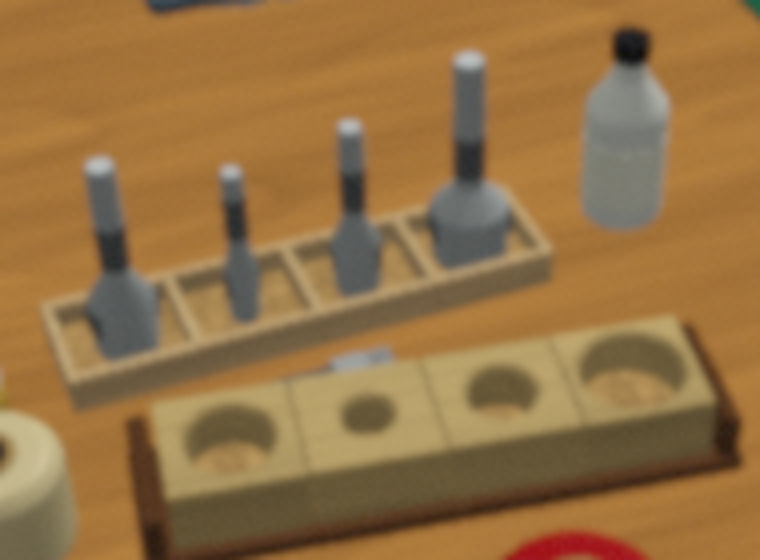

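View pics/c2.png

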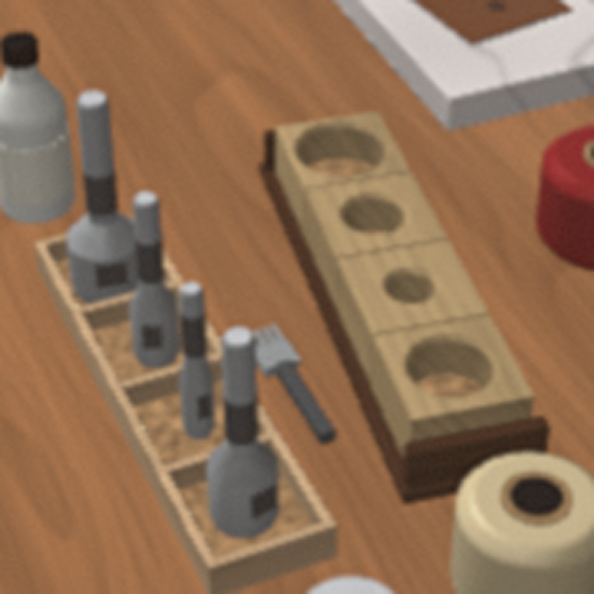

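Both rows have the same order from −y: large, small, medium, largest. Next I'll triangulate the shank tops and the bore mouths.

Run:
```python
from h import *
import pickle
A,s=pickle.load(open("scene0.pkl","rb"));B,_=pickle.load(open("side0.pkl","rb"))
n=["large","small","medium","largest"]
sc=np.array([(100,165),(231,172),(349,127),(468,61)])/4+[165,130]
sd=np.array([(239,336),(191,290),(147,199),(93,98)])/3.3+[200,140]
for i,z in enumerate([.142,.118,.130,.154]):
    print(n[i],onplane(A,pose(A,0),sc[i],z)[0].round(4),onplane(B,pose(B,0),sd[i],z)[0].round(4))
sc=np.array([(231,440),(369,413),(503,391),(633,367)])/4+[165,130]
sd=np.array([(448,368),(408,287),(372,214),(340,152)])/3.3+[200,140]
print(onplane(A,pose(A,0),sc,.05).round(4),onplane(B,pose(B,0),sd,.05).round(4))
print("bottle",onplane(A,pose(A,0),np.array([(631,40)])/4+[165,130],.135),"spool",onplane(A,pose(A,0),[(160,243)],.07))
```

```text
large [ 0.4784 -0.2032  0.142 ] [ 0.4778 -0.2066  0.142 ]
small [ 0.4792 -0.1302  0.118 ] [ 0.4768 -0.1349  0.118 ]
medium [ 0.4781 -0.0574  0.13  ] [ 0.4772 -0.0612  0.13  ]
largest [0.4729 0.0195 0.154 ] [0.4712 0.0176 0.154 ]
[[ 0.6225 -0.1773  0.05  ]
 [ 0.6302 -0.1016  0.05  ]
 [ 0.6412 -0.0269  0.05  ]
 [ 0.6501  0.0485  0.05  ]] [[ 0.6154 -0.1823  0.05  ]
 [ 0.626  -0.1069  0.05  ]
 [ 0.6369 -0.031   0.05  ]
 [ 0.6462  0.0407  0.05  ]]
bottle [[0.46040776 0.13318646 0.135     ]] spool [[ 0.6029795  -0.30439346  0.07      ]]
```

Call:
move_arm:
  steps:
    - {"travel": [0,0,-1],"delta_rot": [0,0,-0.9]}
    - {"travel": [0,0,-1],"delta_rot": [0,0,-0.9]}
    - {"travel": [0,0,-1],"delta_rot": [0,0,-0.9]}
    - {"travel": [0,0,-0.5],"delta_rot": [0,0,-0.9]}
    - {"travel": [0,0,0],"delta_rot": [0,0,-0.9]}
    - {"travel": [0,0,0],"delta_rot": [0,0,-0.82]}
    - {"travel": [0,0,0]}
    - {"travel": [0,0,0]}
  gripper: 0.55
  newtons: 60

```text
invalid input at $.steps[6]: expected keys travel, delta_rot
```

Call:
move_arm:
  steps:
    - {"travel": [0,0,-1],"delta_rot": [0,0,-0.9]}
    - {"travel": [0,0,-1],"delta_rot": [0,0,-0.9]}
    - {"travel": [0,0,-1],"delta_rot": [0,0,-0.9]}
    - {"travel": [0,0,-0.5],"delta_rot": [0,0,-0.9]}
    - {"travel": [0,0,0],"delta_rot": [0,0,-0.9]}
    - {"travel": [0,0,0],"delta_rot": [0,0,-0.82]}
    - {"travel": [0,0,0],"delta_rot": [0,0,0]}
    - {"travel": [0,0,0],"delta_rot": [0,0,0]}
  gripper: 0.55
  newtons: 60

```text
clock: 0.95
ee_pos: [0.2168, 0.478, 0.3438]
eef_rot: [-180.0, -0.0, 179.9]
ft_force: [0.2, 0.2, -0.5]
opening: 0.0466
finger_force: 0.0
```

Call:
move_arm:
  steps:
    - {"travel": [-0.36,-1,0],"delta_rot": [0,0,0]}
    - {"travel": [-0.36,-1,0],"delta_rot": [0,0,0]}
    - {"travel": [-0.36,-1,0],"delta_rot": [0,0,0]}
    - {"travel": [-0.36,-1,0],"delta_rot": [0,0,0]}
    - {"travel": [-0.36,-1,0],"delta_rot": [0,0,0]}
    - {"travel": [-0.36,-1,0],"delta_rot": [0,0,0]}
    - {"travel": [-0.36,-1,0],"delta_rot": [0,0,0]}
    - {"travel": [-0.36,-1,0],"delta_rot": [0,0,0]}

```text
clock: 1.75
ee_pos: [0.332, 0.1565, 0.344]
eef_rot: [180.0, 0.0, 179.9]
ft_force: [1.2, 0.7, 0.2]
opening: 0.0473
finger_force: 0.0
```

Call:
move_arm:
  steps:
    - {"travel": [-0.36,-1,0],"delta_rot": [0,0,0]}
    - {"travel": [-0.36,-1,0],"delta_rot": [0,0,0]}
    - {"travel": [-0.36,-1,0],"delta_rot": [0,0,0]}
    - {"travel": [-0.36,-1,0],"delta_rot": [0,0,0]}
    - {"travel": [-0.36,-1,0],"delta_rot": [0,0,0]}
    - {"travel": [-0.36,-0.9,0],"delta_rot": [0,0,0]}
    - {"travel": [0,0,0],"delta_rot": [0,0,0]}
    - {"travel": [0,0,0],"delta_rot": [0,0,0]}

```text
clock: 2.55
ee_pos: [0.418, -0.0783, 0.3435]
eef_rot: [179.9, -0.1, 179.8]
ft_force: [-0.2, 0.6, -0.5]
opening: 0.0469
finger_force: 0.0
```

```bash
python3 -c "
from h import *
im,s=snap('wrist','w1')
P=pose(im,s)
print(s['ee_pos'],s['eef_rot'])
for p in [(.4784,-.205,.142),(.478,-.132,.118),(.478,-.059,.13),(.472,.0185,.154)]: print(proj(im,P,p).round(1))
for p in [(.618,-.18,.05),(.628,-.104,.05),(.639,-.029,.05),(.648,.0446,.05)]: print(proj(im,P,p).round(1))
"
```

```text
[ 0.41796431 -0.07829541  0.34346922] [ 1.79928259e+02 -1.16345555e-01  1.79822977e+02]
[[176.1 229.9]]
[[237.5 223. ]]
[[293.7 225.9]]
[[359.6 227.6]]
[[216.8 290.4]]
[[263.2 295.5]]
[[308.5 301.2]]
[[352.6 305.9]]
```

View pics/w1.png

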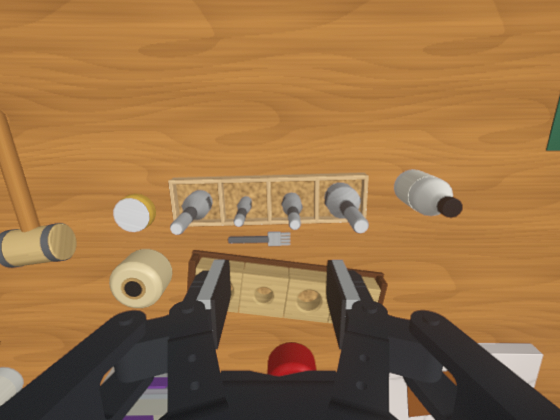

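Shank tops at (177,230), (238,222), (294,225), (360,226) and bores at (263,294), (308,299) fall within 2 px of my estimates. I'll take one closer look over the stand for the bores.

Call:
move_arm:
  steps:
    - {"travel": [-1,0,0],"delta_rot": [0,0,0]}
    - {"travel": [-1,0,0],"delta_rot": [0,0,0]}
    - {"travel": [-1,0,0],"delta_rot": [0,0,0]}
    - {"travel": [-0.8,0.1,0.4],"delta_rot": [0,0,0]}
    - {"travel": [0,0,0.4],"delta_rot": [0,0,0]}
    - {"travel": [0,0,0],"delta_rot": [0,0,0]}
    - {"travel": [0,0,0],"delta_rot": [0,0,0]}

```text
clock: 3.3
ee_pos: [0.5696, -0.0725, 0.3129]
eef_rot: [180.0, -0.0, -179.9]
ft_force: [1.3, 0.3, 0.4]
opening: 0.047
finger_force: 0.0
```

```bash
python3 -c "
from h import *
im,s=snap('wrist','w2')
P=pose(im,s)
print(s['ee_pos'],s['eef_rot'])
X=[(.618,-.18,.05),(.628,-.104,.05),(.639,-.029,.05),(.648,.0446,.05)]
uv=proj(im,P,X); print(uv.round(1))
u0,v0=np.maximum(uv.min(0)-50,0).astype(int);u1,v1=(uv.max(0)+50).astype(int)
c=im['pixels'][v0:v1,u0:u1];k=800/c.shape[1];k=min(k,600/c.shape[0]);cv2.imwrite('pics/w2c.png',cv2.resize(c,None,fx=k,fy=k,interpolation=cv2.INTER_CUBIC));print(u0,v0,k)
"
```

```text
[ 0.56959492 -0.07247579  0.31291132] [ 1.79990682e+02 -2.15445995e-02 -1.79908759e+02]
[[202.2 206.1]
 [256.3 212.9]
 [308.9 220.3]
 [360.  226.3]]
152 156 3.11284046692607
```

View pics/w2c.png

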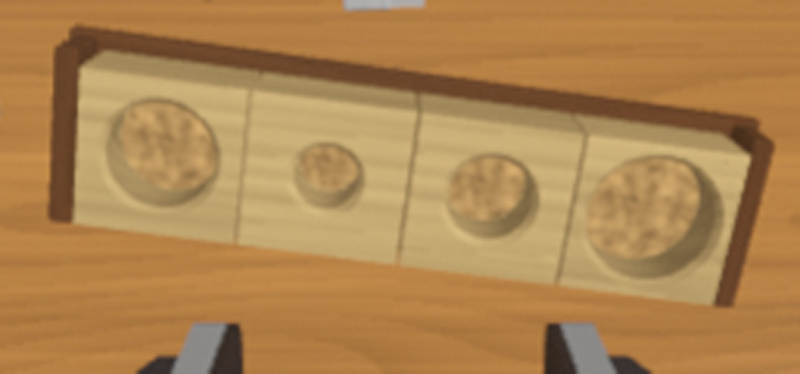

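```bash
python3 -c "
from h import *
import pickle
im,s=pickle.load(open('w2.pkl','rb'));P=pose(im,s)
uv=np.array([(163,152),(328,175),(492,196),(653,217)])/3.1128+[152,156]
X=onplane(im,P,uv,.05);print(X.round(4))
# average w/ other cameras, fit 76mm pitch row
A=np.array([[.6225,-.1773],[.6302,-.1016],[.6412,-.0269],[.6501,.0485]]);B=np.array([[.6154,-.1823],[.626,-.1069],[.6369,-.031],[.6462,.0407]])
for Y in (X[:,:2],(A+B)/2,(2*X[:,:2]+A+B)/4):
    m=Y.mean(0);d=np.linalg.svd(Y-m)[2][0];d*=np.sign(d[1]);print((m+np.outer([-.114,-.038,.038,.114],d)).round(4).tolist())
im,s=pickle.load(open('w1.pkl','rb'));P=pose(im,s)
for u,z in zip([(177,230),(238,222),(294,225),(360,226)],[.142,.118,.13,.154]):print(onplane(im,P,u,z).round(4))
"
```

```text
[[ 0.6162 -0.1769  0.05  ]
 [ 0.627  -0.1025  0.05  ]
 [ 0.637  -0.0274  0.05  ]
 [ 0.6472  0.0471  0.05  ]]
[[0.6163, -0.1779], [0.6267, -0.1026], [0.637, -0.0273], [0.6474, 0.048]]
[[0.6187, -0.1801], [0.6286, -0.1048], [0.6385, -0.0294], [0.6484, 0.0459]]
[[0.6175, -0.179], [0.6276, -0.1037], [0.6378, -0.0284], [0.6479, 0.047]]
[[ 0.4785 -0.2039  0.142 ]]
[[ 0.4766 -0.1313  0.118 ]]
[[ 0.4768 -0.0586  0.13  ]]
[[0.47   0.0188 0.154 ]]
```

Call:
move_arm:
  steps:
    - {"travel": [0.82,0.76,0.7],"delta_rot": [0,0,0]}
    - {"travel": [0.82,0.76,0.7],"delta_rot": [0,0,0]}
    - {"travel": [0.82,0.76,0.7],"delta_rot": [0,0,0]}
    - {"travel": [0,0,0.7],"delta_rot": [0,0,0]}
    - {"travel": [0,0,0],"delta_rot": [0,0,0]}
    - {"travel": [0,0,0],"delta_rot": [0,0,0]}

```text
clock: 3.95
ee_pos: [0.4774, 0.0124, 0.2067]
eef_rot: [-180.0, 0.2, 180.0]
ft_force: [0.4, -0.7, 0.6]
opening: 0.0469
finger_force: 0.0
```

```bash
python3 -c "
from h import *
im,s=snap('wrist','w3');P=pose(im,s);print(s['ee_pos'],proj(im,P,[(.471,.0187,.154),(.471,.0187,.09)]).round(1))"
```

```text
[0.47738253 0.01238205 0.20669828] [[287.4 213.4]
 [285.6 192.5]]
```

View pics/w3.png

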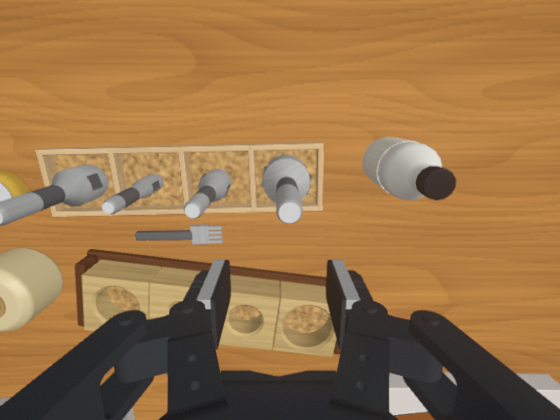

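Call:
move_arm:
  steps:
    - {"travel": [0.18,0.17,0],"delta_rot": [0,0,0]}
    - {"travel": [0,0,0.6],"delta_rot": [0,0,0]}
    - {"travel": [0,0,0.6],"delta_rot": [0,0,0]}
    - {"travel": [0,0,0.6],"delta_rot": [0,0,0]}
    - {"travel": [0,0,0.6],"delta_rot": [0,0,0]}
    - {"travel": [0,0,0.5],"delta_rot": [0,0,0]}
    - {"travel": [0,0,0.22],"delta_rot": [0,0,0]}
    - {"travel": [0,0,0],"delta_rot": [0,0,0]}

```text
clock: 4.8
ee_pos: [0.4698, 0.0192, 0.0797]
eef_rot: [180.0, -0.1, 180.0]
ft_force: [-0.9, 0.5, -0.1]
opening: 0.047
finger_force: 0.0
```

Call:
move_arm:
  steps:
    - {"travel": [0,0,0],"delta_rot": [0,0,0]}
    - {"travel": [0,0,0],"delta_rot": [0,0,0]}
    - {"travel": [0,0,0],"delta_rot": [0,0,0]}
    - {"travel": [0,0,0],"delta_rot": [0,0,0]}
    - {"travel": [0,0,0],"delta_rot": [0,0,0]}
  gripper: 0
  newtons: 70

```text
clock: 5.3
ee_pos: [0.4714, 0.0198, 0.0818]
eef_rot: [179.9, 0.2, -180.0]
ft_force: [-0.1, 1.4, 5.5]
opening: 0.0186
finger_force: 68.7
```

Call:
move_arm:
  steps:
    - {"travel": [0,0,-0.3],"delta_rot": [0,0,0]}
    - {"travel": [0,0,-0.5],"delta_rot": [0,0,0]}
    - {"travel": [0,0,-0.5],"delta_rot": [0,0,0]}
    - {"travel": [0,0,-0.4],"delta_rot": [0,0,0]}
    - {"travel": [0,0,0],"delta_rot": [0,0,0]}
    - {"travel": [0,0,0],"delta_rot": [0,0,0]}

```text
clock: 5.9
ee_pos: [0.4695, 0.0191, 0.147]
eef_rot: [-180.0, -0.1, 180.0]
ft_force: [0.2, 0.4, -4.8]
opening: 0.0181
finger_force: 68.6
```

Call:
move_arm:
  steps:
    - {"travel": [-0.5,0.1,0],"delta_rot": [0,0,0]}
    - {"travel": [-0.7,0.1,0],"delta_rot": [0,0,0]}
    - {"travel": [-0.8,0.1,0],"delta_rot": [0,0,0]}
    - {"travel": [-0.8,0.1,0],"delta_rot": [0,0,0]}
    - {"travel": [-0.7,0.1,0],"delta_rot": [0,0,0]}
    - {"travel": [-0.5,0.1,0],"delta_rot": [0,0,0]}
    - {"travel": [-0.44,0.1,0],"delta_rot": [0,0,0]}
    - {"travel": [0,0,0],"delta_rot": [0,0,0]}

```text
clock: 6.7
ee_pos: [0.6481, 0.0475, 0.1439]
eef_rot: [180.0, -0.2, -180.0]
ft_force: [-0.1, 0.2, -5.1]
opening: 0.0186
finger_force: 68.7
```

```bash
python3 -c "
from h import *
s=arm.get_state();print(s['ee_pos'],s['eef_rot'],s['opening'],s['ft_force'],s['finger_force'])
im,s=snap('side','s1');a,s=snap('wrist','w4')
c=cv2.resize(im['pixels'][80:300,200:400],(400,440),interpolation=cv2.INTER_CUBIC)
d=a['pixels'][120:420,80:480];d=cv2.resize(d,(400,300));d=cv2.copyMakeBorder(d,0,140,0,0,cv2.BORDER_CONSTANT)
cv2.imwrite('pics/v1.png',np.hstack([c,d]))"
```

```text
[0.64809658 0.04752537 0.14389182] [ 179.99516206   -0.22686457 -179.98793805] 0.018588680225397208 [-0.05023321  0.24388292 -5.11770833] 68.70520122349262
```

View pics/v1.png

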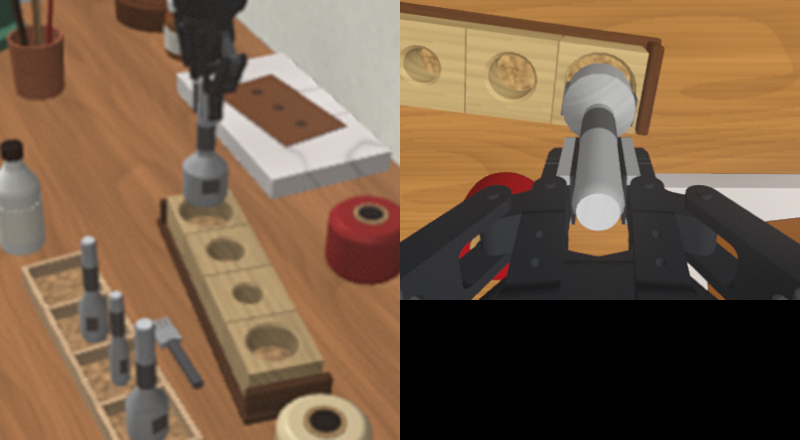

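The largest punch hangs upright over its bore (side view, about (205,190) in the crop). Lowering it now, gently.

Call:
move_arm:
  steps:
    - {"travel": [0,0,0.3],"delta_rot": [0,0,0]}
    - {"travel": [0,0,0.3],"delta_rot": [0,0,0]}
    - {"travel": [0,0,0.3],"delta_rot": [0,0,0]}
    - {"travel": [0,0,0.15],"delta_rot": [0,0,0]}
    - {"travel": [0,0,0.12],"delta_rot": [0,0,0]}
    - {"travel": [0,0,0],"delta_rot": [0,0,0]}
    - {"travel": [0,0,0],"delta_rot": [0,0,0]}

```text
clock: 7.5
ee_pos: [0.6476, 0.0472, 0.1013]
eef_rot: [180.0, 0.0, 180.0]
ft_force: [-0.3, -0.1, -4.4]
opening: 0.0185
finger_force: 68.6
```

Call:
move_arm:
  steps:
    - {"travel": [0,0,0.08],"delta_rot": [0,0,0]}
    - {"travel": [0,0,0.06],"delta_rot": [0,0,0]}
    - {"travel": [0,0,0.04],"delta_rot": [0,0,0]}
    - {"travel": [0,0,0],"delta_rot": [0,0,0]}
    - {"travel": [0,0,0],"delta_rot": [0,0,0]}

```text
clock: 8.0
ee_pos: [0.6476, 0.0472, 0.094]
eef_rot: [180.0, 0.0, 180.0]
ft_force: [0.4, 0.0, -4.4]
opening: 0.0182
finger_force: 68.7
```

Call:
move_arm:
  steps:
    - {"travel": [0,0,0.03],"delta_rot": [0,0,0]}
    - {"travel": [0,0,0.03],"delta_rot": [0,0,0]}
    - {"travel": [0,0,0],"delta_rot": [0,0,0]}
    - {"travel": [0,0,0],"delta_rot": [0,0,0]}

```text
clock: 8.4
ee_pos: [0.6481, 0.0473, 0.0939]
eef_rot: [-180.0, 0.1, 180.0]
ft_force: [-3.1, 0.2, 6.3]
opening: 0.0181
finger_force: 69.8
```

It has seated: the vertical force has changed sign. Release and retreat upwards.

Call:
move_arm:
  steps:
    - {"travel": [0,0,0],"delta_rot": [0,0,0]}
    - {"travel": [0,0,0],"delta_rot": [0,0,0]}
    - {"travel": [0,0,0],"delta_rot": [0,0,0]}
    - {"travel": [0,0,0],"delta_rot": [0,0,0]}
    - {"travel": [0,0,-0.6],"delta_rot": [0,0,0]}
    - {"travel": [0,0,-0.9],"delta_rot": [0,0,0]}
    - {"travel": [0,0,-0.9],"delta_rot": [0,0,0]}
    - {"travel": [0,0,0],"delta_rot": [0,0,0]}
  gripper: 0.5

```text
clock: 9.2
ee_pos: [0.6508, 0.0471, 0.1946]
eef_rot: [-180.0, 0.7, 180.0]
ft_force: [0.4, 0.1, 1.7]
opening: 0.0425
finger_force: 0.0
```

Call:
move_arm:
  steps:
    - {"travel": [0.61,-0.38,0],"delta_rot": [0,0,0]}
    - {"travel": [0.61,-0.38,0],"delta_rot": [0,0,0]}
    - {"travel": [0.61,-0.38,0],"delta_rot": [0,0,0]}
    - {"travel": [0.61,-0.38,0],"delta_rot": [0,0,0]}
    - {"travel": [0.61,-0.38,0],"delta_rot": [0,0,0]}
    - {"travel": [0.61,-0.38,0],"delta_rot": [0,0,0]}
    - {"travel": [0.61,-0.38,0],"delta_rot": [0,0,0]}
    - {"travel": [0,0,0],"delta_rot": [0,0,0]}

```text
clock: 10.0
ee_pos: [0.4742, -0.0603, 0.187]
eef_rot: [-180.0, -0.1, 179.8]
ft_force: [-0.2, -0.3, 0.0]
opening: 0.0428
finger_force: 0.0
```

```bash
python3 -c "
from h import *
im,s=snap('wrist','w5');P=pose(im,s);print(s['ee_pos'],proj(im,P,[(.477,-.059,.13),(.477,-.132,.118),(.478,-.204,.142),(.6477,.047,.166)]).round(1))"
```

```text
[ 0.47419921 -0.06026982  0.18702942] [[280.4 223.7]
 [187.6 219. ]
 [ 76.8 231.3]
 [415.3 442.7]]
```

View pics/w5.png

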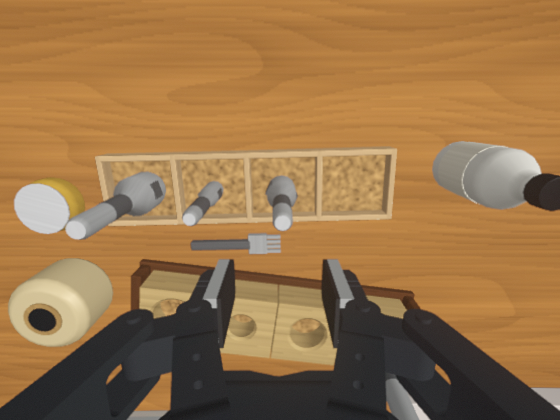

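Call:
move_arm:
  steps:
    - {"travel": [0,0.05,0.6],"delta_rot": [0,0,0]}
    - {"travel": [0,0,0.6],"delta_rot": [0,0,0]}
    - {"travel": [0,0,0.6],"delta_rot": [0,0,0]}
    - {"travel": [0,0,0.5],"delta_rot": [0,0,0]}
    - {"travel": [0,0,0.25],"delta_rot": [0,0,0]}
    - {"travel": [0,0,0],"delta_rot": [0,0,0]}
    - {"travel": [0,0,0],"delta_rot": [0,0,0]}
    - {"travel": [0,0,0],"delta_rot": [0,0,0]}

```text
clock: 10.85
ee_pos: [0.478, -0.0573, 0.0869]
eef_rot: [-180.0, 0.1, -180.0]
ft_force: [0.4, -0.2, 0.6]
opening: 0.0427
finger_force: 0.0
```

Shift x by −1.5 mm and close.

Call:
move_arm:
  steps:
    - {"travel": [0.04,0,0.1],"delta_rot": [0,0,0]}
    - {"travel": [0,0,0],"delta_rot": [0,0,0]}
    - {"travel": [0,0,0],"delta_rot": [0,0,0]}
    - {"travel": [0,0,0],"delta_rot": [0,0,0]}

```text
clock: 11.25
ee_pos: [0.4752, -0.0572, 0.0816]
eef_rot: [-180.0, 0.0, 180.0]
ft_force: [0.3, -0.2, 1.1]
opening: 0.0425
finger_force: 0.0
```

Call:
move_arm:
  steps:
    - {"travel": [0,0,0],"delta_rot": [0,0,0]}
    - {"travel": [0,0,0],"delta_rot": [0,0,0]}
    - {"travel": [0,0,0],"delta_rot": [0,0,0]}
    - {"travel": [0,0,0],"delta_rot": [0,0,0]}
    - {"travel": [0,0,0],"delta_rot": [0,0,0]}
  gripper: 0
  newtons: 70

```text
clock: 11.75
ee_pos: [0.4754, -0.0572, 0.0817]
eef_rot: [-180.0, 0.0, 180.0]
ft_force: [0.2, -0.2, 1.1]
opening: 0.0136
finger_force: 68.6
```

Call:
move_arm:
  steps:
    - {"travel": [0,0,-0.3],"delta_rot": [0,0,0]}
    - {"travel": [0,0,-0.5],"delta_rot": [0,0,0]}
    - {"travel": [0,0,-0.5],"delta_rot": [0,0,0]}
    - {"travel": [0,0,-0.3],"delta_rot": [0,0,0]}
    - {"travel": [0,0,0],"delta_rot": [0,0,0]}
    - {"travel": [0,0,0],"delta_rot": [0,0,0]}

```text
clock: 12.35
ee_pos: [0.4749, -0.0571, 0.145]
eef_rot: [180.0, -0.0, 180.0]
ft_force: [0.2, 1.0, -3.7]
opening: 0.0132
finger_force: 68.5
```

Call:
move_arm:
  steps:
    - {"travel": [-0.45,0.1,0],"delta_rot": [0,0,0]}
    - {"travel": [-0.65,0.1,0],"delta_rot": [0,0,0]}
    - {"travel": [-0.75,0.13,0],"delta_rot": [0,0,0]}
    - {"travel": [-0.7,0.1,0],"delta_rot": [0,0,0]}
    - {"travel": [-0.6,0.1,0],"delta_rot": [0,0,0]}
    - {"travel": [-0.5,0.1,0],"delta_rot": [0,0,0]}
    - {"travel": [-0.4,0.1,0],"delta_rot": [0,0,0]}
    - {"travel": [0,0,0],"delta_rot": [0,0,0]}

```text
clock: 13.15
ee_pos: [0.6376, -0.0273, 0.1424]
eef_rot: [180.0, -0.2, -180.0]
ft_force: [0.1, -0.7, -1.9]
opening: 0.0135
finger_force: 68.5
```

Call:
move_arm:
  steps:
    - {"travel": [0,0,0],"delta_rot": [0,0,0]}
    - {"travel": [0,0,0],"delta_rot": [0,0,0]}
    - {"travel": [0,0,0],"delta_rot": [0,0,0]}

```text
clock: 13.45
ee_pos: [0.6363, -0.0281, 0.1453]
eef_rot: [-180.0, -0.0, 180.0]
ft_force: [0.6, -1.1, -2.5]
opening: 0.0133
finger_force: 68.5
```

```bash
python3 -c "
from h import *
s=arm.get_state();print(s['ee_pos'],s['eef_rot'])
im,s=snap('side','s2');b,s=snap('scene','sc2')
c=cv2.resize(im['pixels'][120:300,200:380],(400,400),interpolation=cv2.INTER_CUBIC)
d=cv2.resize(b['pixels'][110:270,190:350],(400,400),interpolation=cv2.INTER_CUBIC)
cv2.imwrite('pics/v2.png',np.hstack([c,d]))"
```

```text
[ 0.6362646  -0.02811565  0.14534674] [-1.79998572e+02 -4.12776173e-02  1.79970968e+02]
```

View pics/v2.png

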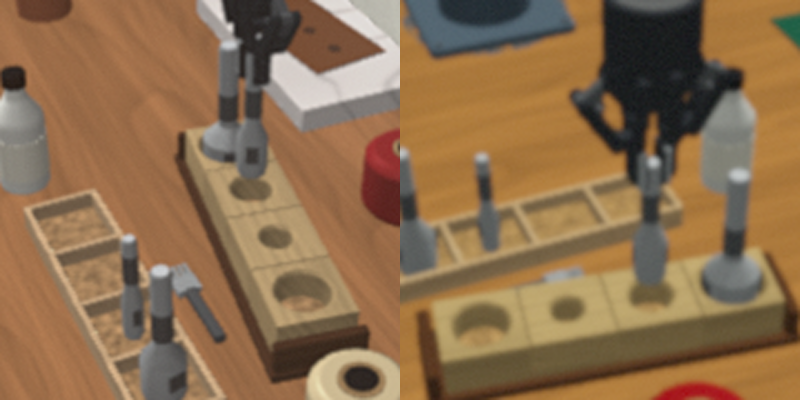

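The largest stands upright in its bore, scene crop (735,240), and the medium hangs centred over its own. Lowering the medium.

Call:
move_arm:
  steps:
    - {"travel": [0,0,0.3],"delta_rot": [0,0,0]}
    - {"travel": [0,0,0.3],"delta_rot": [0,0,0]}
    - {"travel": [0,0,0.3],"delta_rot": [0,0,0]}
    - {"travel": [0,0,0.2],"delta_rot": [0,0,0]}
    - {"travel": [0,0,0.1],"delta_rot": [0,0,0]}
    - {"travel": [0,0,0.04],"delta_rot": [0,0,0]}
    - {"travel": [0,0,0],"delta_rot": [0,0,0]}
    - {"travel": [0,0,0],"delta_rot": [0,0,0]}

```text
clock: 14.35
ee_pos: [0.6376, -0.028, 0.0965]
eef_rot: [-180.0, 0.1, 180.0]
ft_force: [0.6, -0.3, -0.9]
opening: 0.0134
finger_force: 68.5
```

Call:
move_arm:
  steps:
    - {"travel": [0,0,0.04],"delta_rot": [0,0,0]}
    - {"travel": [0,0,0.03],"delta_rot": [0,0,0]}
    - {"travel": [0,0,0],"delta_rot": [0,0,0]}
    - {"travel": [0,0,0],"delta_rot": [0,0,0]}

```text
clock: 14.75
ee_pos: [0.6376, -0.028, 0.0938]
eef_rot: [-180.0, 0.1, 180.0]
ft_force: [-0.2, -0.5, 0.7]
opening: 0.0138
finger_force: 68.8
```

Call:
move_arm:
  steps:
    - {"travel": [0,0,0.03],"delta_rot": [0,0,0]}
    - {"travel": [0,0,0],"delta_rot": [0,0,0]}
    - {"travel": [0,0,0],"delta_rot": [0,0,0]}

```text
clock: 15.05
ee_pos: [0.638, -0.028, 0.0938]
eef_rot: [-180.0, 0.2, 180.0]
ft_force: [-0.8, 1.0, 5.3]
opening: 0.0135
finger_force: 69.4
```

Call:
move_arm:
  steps:
    - {"travel": [0,0,0],"delta_rot": [0,0,0]}
    - {"travel": [0,0,0],"delta_rot": [0,0,0]}
    - {"travel": [0,0,0],"delta_rot": [0,0,0]}
    - {"travel": [0,0,0],"delta_rot": [0,0,0]}
    - {"travel": [0,0,-0.6],"delta_rot": [0,0,0]}
    - {"travel": [0,0,-0.9],"delta_rot": [0,0,0]}
    - {"travel": [0,0,-0.8],"delta_rot": [0,0,0]}
    - {"travel": [0,0,0],"delta_rot": [0,0,0]}
  gripper: 0.5

```text
clock: 15.85
ee_pos: [0.6401, -0.0284, 0.1903]
eef_rot: [-179.9, 0.6, 180.0]
ft_force: [0.5, -0.2, 1.5]
opening: 0.0427
finger_force: 0.0
```

Call:
move_arm:
  steps:
    - {"travel": [0.58,-0.37,0],"delta_rot": [0,0,0]}
    - {"travel": [0.58,-0.37,0],"delta_rot": [0,0,0]}
    - {"travel": [0.58,-0.37,0],"delta_rot": [0,0,0]}
    - {"travel": [0.58,-0.37,0],"delta_rot": [0,0,0]}
    - {"travel": [0.58,-0.37,0],"delta_rot": [0,0,0]}
    - {"travel": [0.58,-0.37,0],"delta_rot": [0,0,0]}
    - {"travel": [0.54,-0.36,0],"delta_rot": [0,0,0]}
    - {"travel": [0,0,0],"delta_rot": [0,0,0]}

```text
clock: 16.65
ee_pos: [0.474, -0.1322, 0.1832]
eef_rot: [-180.0, -0.1, 179.8]
ft_force: [-0.0, -1.4, -0.6]
opening: 0.0426
finger_force: 0.0
```

Call:
move_arm:
  steps:
    - {"travel": [0,0,0],"delta_rot": [0,0,0]}
    - {"travel": [0,0,0],"delta_rot": [0,0,0]}
    - {"travel": [0,0,0],"delta_rot": [0,0,0]}

```text
clock: 16.95
ee_pos: [0.4769, -0.1306, 0.1835]
eef_rot: [180.0, -0.0, -180.0]
ft_force: [-0.3, -0.3, 0.6]
opening: 0.0428
finger_force: 0.0
```

Call:
move_arm:
  steps:
    - {"travel": [0.02,0,0.6],"delta_rot": [0,0,0]}
    - {"travel": [0,0,0.6],"delta_rot": [0,0,0]}
    - {"travel": [0,0,0.6],"delta_rot": [0,0,0]}
    - {"travel": [0,0,0.5],"delta_rot": [0,0,0]}
    - {"travel": [0,0,0.25],"delta_rot": [0,0,0]}
    - {"travel": [0,0,0],"delta_rot": [0,0,0]}
    - {"travel": [0,0,0],"delta_rot": [0,0,0]}
    - {"travel": [0,0,0],"delta_rot": [0,0,0]}

```text
clock: 17.75
ee_pos: [0.4767, -0.1315, 0.0833]
eef_rot: [-179.9, 0.1, -180.0]
ft_force: [-0.4, -0.2, 0.3]
opening: 0.0423
finger_force: 0.0
```

Call:
move_arm:
  steps:
    - {"travel": [0,0,0],"delta_rot": [0,0,0]}
    - {"travel": [0,0,0],"delta_rot": [0,0,0]}
    - {"travel": [0,0,0],"delta_rot": [0,0,0]}
    - {"travel": [0,0,0],"delta_rot": [0,0,0]}
    - {"travel": [0,0,0],"delta_rot": [0,0,0]}
  gripper: 0
  newtons: 70

```text
clock: 18.25
ee_pos: [0.4763, -0.1314, 0.083]
eef_rot: [-180.0, 0.1, 180.0]
ft_force: [0.4, 0.3, 5.7]
opening: 0.0091
finger_force: 68.7
```

Call:
move_arm:
  steps:
    - {"travel": [0,0,-0.3],"delta_rot": [0,0,0]}
    - {"travel": [0,0,-0.5],"delta_rot": [0,0,0]}
    - {"travel": [0,0,-0.5],"delta_rot": [0,0,0]}
    - {"travel": [0,0,-0.3],"delta_rot": [0,0,0]}
    - {"travel": [0,0,0],"delta_rot": [0,0,0]}
    - {"travel": [0,0,0],"delta_rot": [0,0,0]}
    - {"travel": [0,0,0],"delta_rot": [0,0,0]}

```text
clock: 18.95
ee_pos: [0.4746, -0.1308, 0.1444]
eef_rot: [179.9, -0.1, 180.0]
ft_force: [-0.4, -0.3, -2.1]
opening: 0.0093
finger_force: 68.5
```

Call:
move_arm:
  steps:
    - {"travel": [-0.4,0.1,0],"delta_rot": [0,0,0]}
    - {"travel": [-0.6,0.1,0],"delta_rot": [0,0,0]}
    - {"travel": [-0.7,0.1,0],"delta_rot": [0,0,0]}
    - {"travel": [-0.7,0.1,0],"delta_rot": [0,0,0]}
    - {"travel": [-0.6,0.1,0],"delta_rot": [0,0,0]}
    - {"travel": [-0.5,0.1,0],"delta_rot": [0,0,0]}
    - {"travel": [-0.31,0.09,0],"delta_rot": [0,0,0]}
    - {"travel": [0,0,0],"delta_rot": [0,0,0]}

```text
clock: 19.75
ee_pos: [0.6283, -0.1028, 0.1434]
eef_rot: [179.9, -0.1, -179.9]
ft_force: [0.4, 0.4, -0.7]
opening: 0.0091
finger_force: 68.5
```

Call:
move_arm:
  steps:
    - {"travel": [0,0,0],"delta_rot": [0,0,0]}
    - {"travel": [0,0,0],"delta_rot": [0,0,0]}
    - {"travel": [0,0,0],"delta_rot": [0,0,0]}

```text
clock: 20.05
ee_pos: [0.6272, -0.1038, 0.1458]
eef_rot: [180.0, -0.0, 180.0]
ft_force: [0.5, -0.5, -1.9]
opening: 0.0088
finger_force: 68.5
```

```bash
python3 -c "
from h import *
s=arm.get_state();print(s['ee_pos'],s['eef_rot'])
im,s=snap('side','s3');b,s=snap('scene','sc3')
c=cv2.resize(im['pixels'][140:300,220:380],(400,400),interpolation=cv2.INTER_CUBIC)
d=cv2.resize(b['pixels'][110:270,190:350],(400,400),interpolation=cv2.INTER_CUBIC)
cv2.imwrite('pics/v3.png',np.hstack([c,d]))"
```

```text
[ 0.62715317 -0.10376522  0.14580054] [ 1.79999588e+02 -3.00047878e-02  1.79958630e+02]
```

View pics/v3.png

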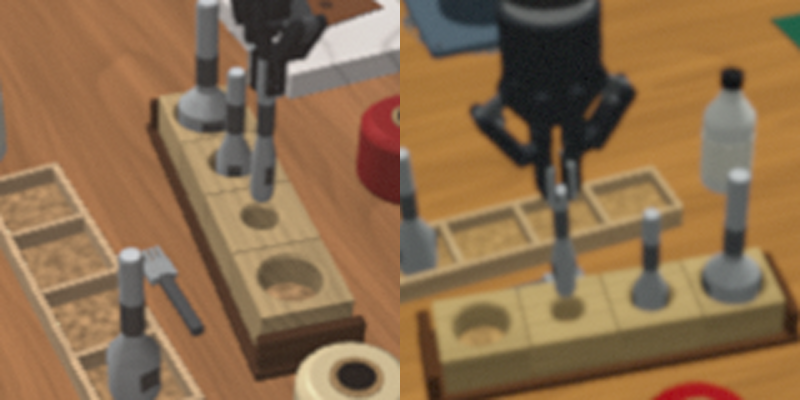

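The medium stands upright in its bore and the small hangs over the narrowest one. Lowering the small.

Call:
move_arm:
  steps:
    - {"travel": [0,0,0.3],"delta_rot": [0,0,0]}
    - {"travel": [0,0,0.3],"delta_rot": [0,0,0]}
    - {"travel": [0,0,0.3],"delta_rot": [0,0,0]}
    - {"travel": [0,0,0.2],"delta_rot": [0,0,0]}
    - {"travel": [0,0,0.08],"delta_rot": [0,0,0]}
    - {"travel": [0,0,0],"delta_rot": [0,0,0]}
    - {"travel": [0,0,0],"delta_rot": [0,0,0]}
    - {"travel": [0,0,0],"delta_rot": [0,0,0]}

```text
clock: 20.95
ee_pos: [0.6285, -0.1037, 0.0995]
eef_rot: [-180.0, 0.1, 180.0]
ft_force: [-1.0, 0.1, -0.9]
opening: 0.0088
finger_force: 68.5
```

Call:
move_arm:
  steps:
    - {"travel": [0,0,0.05],"delta_rot": [0,0,0]}
    - {"travel": [0,0,0.04],"delta_rot": [0,0,0]}
    - {"travel": [0,0,0],"delta_rot": [0,0,0]}
    - {"travel": [0,0,0],"delta_rot": [0,0,0]}

```text
clock: 21.35
ee_pos: [0.628, -0.1036, 0.0952]
eef_rot: [-180.0, 0.0, 180.0]
ft_force: [-0.2, -0.2, -0.4]
opening: 0.0089
finger_force: 68.6
```

Call:
move_arm:
  steps:
    - {"travel": [0,0,0.04],"delta_rot": [0,0,0]}
    - {"travel": [0,0,0],"delta_rot": [0,0,0]}
    - {"travel": [0,0,0],"delta_rot": [0,0,0]}

```text
clock: 21.65
ee_pos: [0.6289, -0.1038, 0.0951]
eef_rot: [-180.0, 0.2, 180.0]
ft_force: [-0.3, 1.2, 6.0]
opening: 0.0089
finger_force: 69.4
```

Call:
move_arm:
  steps:
    - {"travel": [0,0,0],"delta_rot": [0,0,0]}
    - {"travel": [0,0,0],"delta_rot": [0,0,0]}
    - {"travel": [0,0,0],"delta_rot": [0,0,0]}
    - {"travel": [0,0,0],"delta_rot": [0,0,0]}
    - {"travel": [0,0,-0.6],"delta_rot": [0,0,0]}
    - {"travel": [0,0,-0.9],"delta_rot": [0,0,0]}
    - {"travel": [0,0,-0.9],"delta_rot": [0,0,0]}
    - {"travel": [0,0,0],"delta_rot": [0,0,0]}
  gripper: 0.5

```text
clock: 22.45
ee_pos: [0.6309, -0.1044, 0.1964]
eef_rot: [-179.8, 0.6, 180.0]
ft_force: [0.3, 0.4, 1.6]
opening: 0.0426
finger_force: 0.0
```

Call:
move_arm:
  steps:
    - {"travel": [0.54,-0.36,0],"delta_rot": [0,0,0]}
    - {"travel": [0.54,-0.36,0],"delta_rot": [0,0,0]}
    - {"travel": [0.54,-0.36,0],"delta_rot": [0,0,0]}
    - {"travel": [0.54,-0.36,0],"delta_rot": [0,0,0]}
    - {"travel": [0.54,-0.36,0],"delta_rot": [0,0,0]}
    - {"travel": [0.54,-0.36,0],"delta_rot": [0,0,0]}
    - {"travel": [0.51,-0.36,0],"delta_rot": [0,0,0]}
    - {"travel": [0,0,0],"delta_rot": [0,0,0]}

```text
clock: 23.25
ee_pos: [0.4757, -0.2056, 0.189]
eef_rot: [-180.0, -0.1, 179.8]
ft_force: [-0.5, 0.0, 0.4]
opening: 0.0426
finger_force: 0.0
```

Call:
move_arm:
  steps:
    - {"travel": [0,0,0],"delta_rot": [0,0,0]}
    - {"travel": [0,0,0],"delta_rot": [0,0,0]}
    - {"travel": [0,0,0],"delta_rot": [0,0,0]}

```text
clock: 23.55
ee_pos: [0.4785, -0.2038, 0.1891]
eef_rot: [180.0, -0.0, -179.9]
ft_force: [-0.4, 0.3, 0.3]
opening: 0.0427
finger_force: 0.0
```

```bash
python3 -c "
from h import *
im,s=snap('wrist','w6');P=pose(im,s);print(s['ee_pos'],s['eef_rot'],proj(im,P,[(.478,-.204,.142)]).round(1))"
```

```text
[ 0.4784641  -0.20378751  0.18909334] [ 1.79978367e+02 -6.66780522e-03 -1.79948150e+02] [[278.4 223.8]]
```

View pics/w6.png

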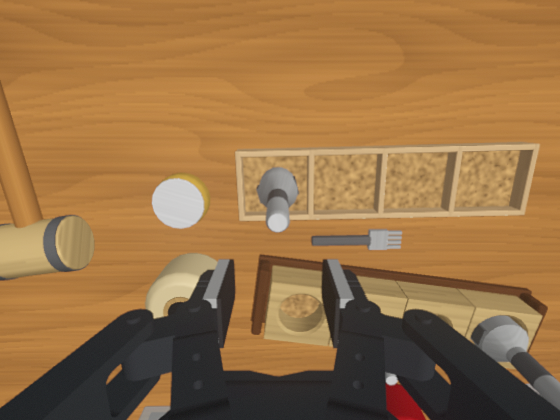

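The large punch's top at (278,222) is under the grasp point. Descending and gripping.

Call:
move_arm:
  steps:
    - {"travel": [0.02,0,0.6],"delta_rot": [0,0,0]}
    - {"travel": [0,0,0.6],"delta_rot": [0,0,0]}
    - {"travel": [0,0,0.6],"delta_rot": [0,0,0]}
    - {"travel": [0,0,0.6],"delta_rot": [0,0,0]}
    - {"travel": [0,0,0.25],"delta_rot": [0,0,0]}
    - {"travel": [0,0,0],"delta_rot": [0,0,0]}
    - {"travel": [0,0,0],"delta_rot": [0,0,0]}
    - {"travel": [0,0,0],"delta_rot": [0,0,0]}

```text
clock: 24.4
ee_pos: [0.4783, -0.2049, 0.0852]
eef_rot: [-179.9, 0.2, -180.0]
ft_force: [0.2, -0.8, -0.1]
opening: 0.0426
finger_force: 0.0
```

Call:
move_arm:
  steps:
    - {"travel": [0,0,0],"delta_rot": [0,0,0]}
    - {"travel": [0,0,0],"delta_rot": [0,0,0]}
    - {"travel": [0,0,0],"delta_rot": [0,0,0]}
    - {"travel": [0,0,0],"delta_rot": [0,0,0]}
    - {"travel": [0,0,0],"delta_rot": [0,0,0]}
  gripper: 0
  newtons: 70

```text
clock: 24.9
ee_pos: [0.4781, -0.2047, 0.0849]
eef_rot: [-179.9, 0.2, 180.0]
ft_force: [-0.1, 0.2, 5.9]
opening: 0.0159
finger_force: 68.8
```

Call:
move_arm:
  steps:
    - {"travel": [0,0,-0.3],"delta_rot": [0,0,0]}
    - {"travel": [0,0,-0.5],"delta_rot": [0,0,0]}
    - {"travel": [0,0,-0.5],"delta_rot": [0,0,0]}
    - {"travel": [0,0,-0.3],"delta_rot": [0,0,0]}
    - {"travel": [0,0,0],"delta_rot": [0,0,0]}
    - {"travel": [0,0,0],"delta_rot": [0,0,0]}
    - {"travel": [0,0,0],"delta_rot": [0,0,0]}

```text
clock: 25.6
ee_pos: [0.4762, -0.2039, 0.1458]
eef_rot: [179.9, -0.1, 180.0]
ft_force: [0.2, 0.4, -2.1]
opening: 0.0157
finger_force: 68.6
```

Call:
move_arm:
  steps:
    - {"travel": [-0.4,0.09,0],"delta_rot": [0,0,0]}
    - {"travel": [-0.5,0.09,0],"delta_rot": [0,0,0]}
    - {"travel": [-0.6,0.09,0],"delta_rot": [0,0,0]}
    - {"travel": [-0.6,0.09,0],"delta_rot": [0,0,0]}
    - {"travel": [-0.6,0.09,0],"delta_rot": [0,0,0]}
    - {"travel": [-0.5,0.09,0],"delta_rot": [0,0,0]}
    - {"travel": [-0.3,0.09,0],"delta_rot": [0,0,0]}
    - {"travel": [0,0,0],"delta_rot": [0,0,0]}

```text
clock: 26.4
ee_pos: [0.6175, -0.1782, 0.145]
eef_rot: [179.9, -0.1, -179.9]
ft_force: [-0.3, -0.5, -2.8]
opening: 0.0158
finger_force: 68.6
```

Call:
move_arm:
  steps:
    - {"travel": [0,0,0],"delta_rot": [0,0,0]}
    - {"travel": [0,0,0],"delta_rot": [0,0,0]}
    - {"travel": [0,0,0],"delta_rot": [0,0,0]}

```text
clock: 26.7
ee_pos: [0.6163, -0.1794, 0.1474]
eef_rot: [180.0, -0.0, 180.0]
ft_force: [0.4, 0.8, -3.1]
opening: 0.0161
finger_force: 68.6
```

```bash
python3 -c "
from h import *
s=arm.get_state();print(s['ee_pos'],s['eef_rot'])
im,s=snap('side','s4');b,s=snap('scene','sc4')
c=cv2.resize(im['pixels'][150:310,240:400],(400,400),interpolation=cv2.INTER_CUBIC)
d=cv2.resize(b['pixels'][120:280,190:350],(400,400),interpolation=cv2.INTER_CUBIC)
cv2.imwrite('pics/v4.png',np.hstack([c,d]))"
```

```text
[ 0.61628557 -0.17940972  0.1474048 ] [ 1.79998870e+02 -3.13537205e-02  1.79951973e+02]
```

View pics/v4.png

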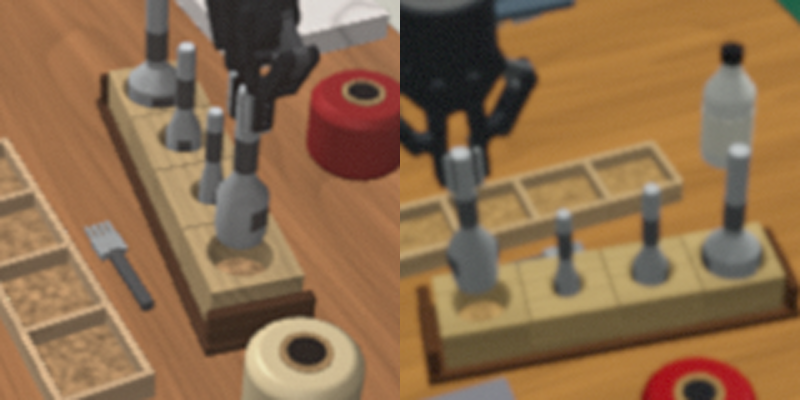

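Three punches stand upright in their bores, and the large hangs over the remaining one. Lowering it.

Call:
move_arm:
  steps:
    - {"travel": [0,0,0.3],"delta_rot": [0,0,0]}
    - {"travel": [0,0,0.3],"delta_rot": [0,0,0]}
    - {"travel": [0,0,0.3],"delta_rot": [0,0,0]}
    - {"travel": [0,0,0.2],"delta_rot": [0,0,0]}
    - {"travel": [0,0,0.08],"delta_rot": [0,0,0]}
    - {"travel": [0,0,0],"delta_rot": [0,0,0]}
    - {"travel": [0,0,0],"delta_rot": [0,0,0]}
    - {"travel": [0,0,0],"delta_rot": [0,0,0]}

```text
clock: 27.6
ee_pos: [0.6177, -0.1794, 0.1011]
eef_rot: [-180.0, 0.1, 180.0]
ft_force: [-0.7, 0.1, -2.2]
opening: 0.0159
finger_force: 68.6
```

Call:
move_arm:
  steps:
    - {"travel": [0,0,0.05],"delta_rot": [0,0,0]}
    - {"travel": [0,0,0.04],"delta_rot": [0,0,0]}
    - {"travel": [0,0,0],"delta_rot": [0,0,0]}
    - {"travel": [0,0,0],"delta_rot": [0,0,0]}

```text
clock: 28.0
ee_pos: [0.6173, -0.1792, 0.097]
eef_rot: [-180.0, 0.0, 180.0]
ft_force: [0.5, -0.9, -2.2]
opening: 0.0156
finger_force: 68.8
```

Call:
move_arm:
  steps:
    - {"travel": [0,0,0.03],"delta_rot": [0,0,0]}
    - {"travel": [0,0,0],"delta_rot": [0,0,0]}
    - {"travel": [0,0,0],"delta_rot": [0,0,0]}

```text
clock: 28.3
ee_pos: [0.6177, -0.1793, 0.097]
eef_rot: [-180.0, 0.1, 180.0]
ft_force: [-1.0, 0.7, 5.6]
opening: 0.0159
finger_force: 69.5
```

Seated. Release, rise and back away.

Call:
move_arm:
  steps:
    - {"travel": [0,0,0],"delta_rot": [0,0,0]}
    - {"travel": [0,0,0],"delta_rot": [0,0,0]}
    - {"travel": [0,0,0],"delta_rot": [0,0,0]}
    - {"travel": [0,0,0],"delta_rot": [0,0,0]}
    - {"travel": [0,0,-0.6],"delta_rot": [0,0,0]}
    - {"travel": [0,0,-0.9],"delta_rot": [0,0,0]}
    - {"travel": [0,0,-1],"delta_rot": [0,0,0]}
    - {"travel": [0,0,-1],"delta_rot": [0,0,0]}
  gripper: 0.5

```text
clock: 29.1
ee_pos: [0.6167, -0.179, 0.2362]
eef_rot: [180.0, -0.1, 180.0]
ft_force: [1.2, 0.3, 0.2]
opening: 0.0427
finger_force: 0.0
```

Call:
move_arm:
  steps:
    - {"travel": [0.8,0.3,-0.3],"delta_rot": [0,0,0]}
    - {"travel": [0.8,0.3,-0.3],"delta_rot": [0,0,0]}
    - {"travel": [0.8,0.3,0],"delta_rot": [0,0,0]}
    - {"travel": [0.8,0.3,0],"delta_rot": [0,0,0]}
    - {"travel": [0.8,0.3,0],"delta_rot": [0,0,0]}
    - {"travel": [0.8,0.3,0],"delta_rot": [0,0,0]}
    - {"travel": [0,0,0],"delta_rot": [0,0,0]}
    - {"travel": [0,0,0],"delta_rot": [0,0,0]}

```text
clock: 29.9
ee_pos: [0.4251, -0.1071, 0.2597]
eef_rot: [-180.0, 0.1, 180.0]
ft_force: [0.4, -0.4, -0.5]
opening: 0.0425
finger_force: 0.0
```

```bash
python3 -c "
from h import *
im,s=snap('side','s5');b,s=snap('scene','sc5')
c=cv2.resize(im['pixels'][140:340,210:410],(400,400),interpolation=cv2.INTER_CUBIC)
d=cv2.resize(b['pixels'][100:300,150:350],(400,400),interpolation=cv2.INTER_CUBIC)
cv2.imwrite('pics/v5.png',np.hstack([c,d]))"
```

```text
(no output)
```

View pics/v5.png

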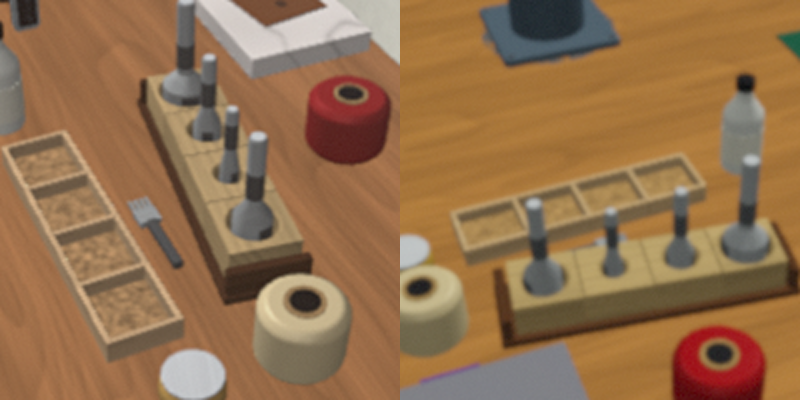

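All four stand upright and centred in their bores, and the bottle and spool have not moved.

```bash
python3 -c "
from cell import arm
print(arm.sign_off())"
```

```text
the job is handed in; nothing more can be done
None
```

The job is handed in: the last pictures show all four punches upright in their matching bores and the bottle and spool where they were; handing in returned no verdict.

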